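# Strap down the oxygen cylinder with the ratchet

### The job

A fresh oxygen cylinder lies in its cradle with the strap still loose, and the ratchet wrench on the strap bolt is still set to undo. Flip the wrench's direction lever over to tighten, then swing the handle to and fro until you feel that the bolt is tight at about 2 newton metres, and stop there: much more would crush the rubber saddles. Leave the wrench on the bolt set to tighten, let go, and do not shove the other things on the bench about.

Things in the scene. Friction and masses are not known exactly. Their poses are not given: they have to be found in the camera images.
- wrench_axis (a point): centre of the top face of the ratchet wrench's bright steel head, on the upright bolt axis it turns about, 114 mm above the bench. Head 46 mm across, 22 mm thick, on a socket on the strap bolt; towards the handle a 34 mm wide neck, a 16 mm round shank, then the grip. x axis: level, along the handle away from the bolt; z up
- wrench_grip (a point): centre of the wrench's black grip, 145 mm from the bolt axis, 103 mm above the bench: a level bar 100 mm long (96 to 196 mm from the axis), 26 mm wide, 18 mm high, free air below and beside it. x axis: level, along the handle away from the bolt; z up
- wrench (a joint): angle of the handle, rad: 0 when square to the cylinder on the robot's side, growing counter-clockwise seen from above; swings from -1.35 to 1.35, where it meets strap and cylinder. The wrench stays on the bolt. It drives the bolt one way and clicks back freely the other (about 0.12 N m drag); 24 teeth, so up to 0.26 rad is lost at each reversal
- selector_tab (a point): centre of the orange upright thumb tab of the direction lever on top of the ratchet head: 12 mm long, 9 mm wide; this point is 13 mm and the tab's top 20 mm above the head's top face. The lever's pivot is 28 mm from the bolt axis along the handle; the tab stands 24 mm from the pivot, back over the head. x axis: level, from tab to pivot; z up
- selector (a joint): angle of the direction lever, rad: -0.35 = undo (as found), +0.35 = tighten; it snaps over centre at 0, needs 3 to 5 N at the tab (up to 10 N if struck quickly); reads as low as 0.2 while it rides on a tooth. Seen from the handle's end, facing the head, the tab is 8 mm right of the handle's centre line at undo and 8 mm left of it at tighten
- bolt_ear (a point): where the bolt passes the strap's ear, 60 mm above the bench under the socket. The bolt tightens clockwise seen from above; it runs down with 0.4 N m for 1.4 to 3.8 rad, then the torque climbs by 1 N m per rad. 2 N m is a push of 14 N square to the handle at the grip centre (145 mm). Starting it from rest takes a third more than keeping it turning; a handle held still reads less
- strap: steel strap 40 mm wide, hinged behind the cylinder and lying over it, its flat ear under the bolt head; origin on its hinge, 60 mm above the bench, 108 mm from the bolt axis. The bolt goes down 1 mm per rad and the strap itself gives well under 1 mm, so tightness cannot be seen, only felt at the handle; the bolt keeps it when the handle swings back
- cylinder: white oxygen cylinder with a green band, 81 mm across, lying level on rubber-lined saddles in a grey cradle screwed to the bench, regulator and gauge at one end; its top is 101 mm above the bench; origin on its axis, 58 mm from the bolt axis; y axis along it towards the regulator
- spare_socket: spare steel socket, 27 mm across and 30 mm tall, standing on the bench; origin at the centre of its underside
- spanner: steel open-ended spanner 170 mm long lying flat; origin under its middle
- tablet_box: white tablet carton 55 x 110 x 45 mm; origin at the centre of its underside
- treat_jar: clear jar with blue lid, 90 mm across, 130 mm tall; origin at the centre of its underside
- soap_bottle: white bottle with blue cap, 68 mm across, 170 mm tall; origin at the centre of its underside
- steel_dish: round steel dish, 130 mm across, 40 mm tall; origin at the centre of its underside
- gauze_carton: green carton 100 x 130 x 60 mm; origin at the centre of its underside

How it is judged:
By the outcome, as a careful person would: the job done as asked, in the order asked, and still so for the second after the job is handed in, with the robot touching nothing.
It also fails if it takes over 72 s, if anything falls off the work surface, if the arm or the gripper's body presses on something with over 40 N, if the wrist force passes 120 N, or if a joint passes its speed limit or range.

### The arm

A 7-joint arm with a two-finger parallel gripper is mounted at the origin on the work surface. World frame = base frame: x ahead of the robot, y to its left, z up, the work surface at z = 0. Lengths are in mm, angles in rad, forces in N, time in s.
With the tool pointing down it reaches from about 425 to 1025 mm from the base axis. Payload 3.6 kg.
Tool frame: the origin (TCP) lies on the centre line of the jaws, within the pads' length; the fingertips stand r.finger_overhang ahead of it and the grasp point (between the pads) lies 5 mm behind it (r.finger_overhang is the distance from the TCP to the fingertips, in mm); z points along the fingers, y is the direction in which the jaws open and shut (so a half turn about z gives the same grasp; the last joint's range is limited). The gripper opens to 85 mm and grips with 20 to 120 N. Pads are 22 mm wide; open, the fingers measure 114 mm over their backs; the gripper's body (76 mm by 85 mm) begins 54 mm behind the grasp point. The pads swing forward as they close: fully open they stand 13 mm farther back than shut.
Start: joints at [1.052, 0.591, 0.048, 1.609, -0.033, 0.943, -0.034], TCP at [299.462, -660.267, 213.502] pointing down, gripper open.
Joint ranges: [-2.69, 2.69], [-0.47, 2.24], [-1.27, 1.36], [0.19, 2.51], [-1.53, 4.68], [0.08, 2.07], [-3.09, 3.09]. Speed limits (rad/s): [2.57, 2.57, 3.14, 3.14, 3.14, 3.14, 3.14].

### API

Orientations are given as a unit quaternion [w, x, y, z].
In Python, from bench import r, claw, sensors, imaging, finish_job gives the robot as it stands. Calls block until the motion is done:
- r.move_ptp(position, orientation): joint-space move of the TCP to a pose.
- r.move_straight(position, rot=None, velocity=150, force_limit=None): straight line of the TCP; rot=None keeps the orientation; velocity is the mean speed in mm/s. With force_limit (N) it stops when the force on the tool has changed by that much, and returns True; else False.
- r.goto_joints(angles): joint-space move.
- claw.open_jaws() and claw.clamp(f_grip=None): open the fingers fully, or close them until they stop; f_grip is the grip in N (None keeps the last).
- r.hold(seconds).
- r.ik(position, orientation): joint angles nearest the present ones, or None.
- sensors.observe(): the state.
- imaging.get_image(name): name is "scene" or "top" or "wrist"; returns the picture (480x640x3 uint8, blue, green, red); there is no depth.
- imaging.camera_model(name): a dict with "fovy" (degrees; the focal length in pixels is half the picture's height over the tangent of half this angle, whatever the lens; pixels are square), "cx", "cy" (the principal point, pixels), "dist_coeffs" ([k1, k2, p1, p2, k3] as OpenCV has them; the pictures are not rectified), "cam_to_world" (4x4, takes a point from camera to world coordinates); the wrist camera has in their place "hand_eye" (4x4, takes a point from camera to tool coordinates, whose origin is the TCP and whose axes are the flange's). Camera axes: x right, y down, z forward; pixel columns grow to the right and rows downward; lengths in mm; the calibration is good to about 2 mm. A picture is of the moment at which its call begins: read the wrist's pose just before it. camera_model takes no time and is no camera call.
A pose or a line that the arm cannot do raises r.PlanningError and nothing moves.
- finish_job(): hands the job in, once; it reports no verdict.
The state is a dict: "t": time; "qpos": joint angles; "qvel": joint speeds; "joint_torque": joint torques, N m; "tcp_pos": TCP position; "orientation": TCP orientation; "force": force on the tool from outside, world axes, zero at the start; "ft_torque": the same for the moment, N m; "finger_gap": finger opening in mm.
Only numpy, scipy, OpenCV 4.12 (cv2) and the standard library are available. Lean on these libraries where they do the work, as an engineer would, in place of code of your own. Each camera call takes 0.05 s, during which the arm holds its last target. There are 200 camera calls.

## Working session

There is one attempt and no reset: what is moved stays moved. The work goes in short steps, each a Python script; the robot and the scene stay as the last script left them, time stands still between calls to the robot, and variables do not carry over. Pictures are saved under pics/ and viewed, about 8 in all and at most 12, crops included, and the job is handed in when it is done.

```bash
ls; mkdir -p pics; python3 - <<'E'
from bench import r, claw, sensors, imaging
import cv2, numpy as np
a=imaging.get_image("scene");b=imaging.get_image("top")
cv2.imwrite("pics/scene.png",a);cv2.imwrite("pics/top.png",b)
for n in("scene","top","wrist"):print(n,imaging.camera_model(n))
print(sensors.observe(),r.finger_overhang)
E
```

```text
pics
scene {'fovy': 44.01352455423422, 'cx': 319.67140629779385, 'cy': 241.7877232554928, 'dist_coeffs': array([-0.13228783,  0.        ,  0.        ,  0.        ,  0.        ]), 'cam_to_world': array([[ 6.93056880e-01,  5.16884284e-01, -5.02496565e-01,
         1.23897518e+03],
       [ 7.20703873e-01, -5.12343359e-01,  4.67001295e-01,
        -5.82770726e+02],
       [-1.60651483e-02, -6.85809682e-01, -7.27603595e-01,
         1.09770974e+03],
       [ 0.00000000e+00,  0.00000000e+00,  0.00000000e+00,
         1.00000000e+00]])}
top {'fovy': 48.00961325099231, 'cx': 315.79352505527686, 'cy': 244.54630605795253, 'dist_coeffs': array([-0.10775849,  0.        ,  0.        ,  0.        ,  0.        ]), 'cam_to_world': array([[ 1.91459795e-02, -9.95621568e-01,  9.14938562e-02,
         4.09548417e+02],
       [-9.99815945e-01, -1.91780351e-02,  5.28889607e-04,
         4.16766514e+01],
       [ 1.22809849e-03, -9.14871424e-02, -9.95805500e-01,
         1.56341414e+03],
       [ 0.00000000e+00,  0.00000000e+00,  0.00000000e+00,
         1.00000000e+00]])}
wrist {'fovy': 59.7472216649556,
[... 521 characters left out ...]
50312,  0.59202101,  0.04830672,  1.60972768, -0.03331627,
        0.9427278 , -0.03369146]), 'qvel': array([-7.94378916e-04, -2.49935634e-03, -8.19313510e-05, -2.72140667e-03,
       -2.89140100e-05, -3.38210057e-04,  7.45189584e-04]), 'joint_torque': array([ 5.02118695e-03, -5.49990892e+01,  1.55341554e+00, -1.98823017e+01,
        9.66715888e-03,  3.82157683e-03, -1.03452255e-06]), 'tcp_pos': array([ 299.13015364, -659.52466763,  212.44735257]), 'orientation': array([-1.00364868e-03,  9.77414393e-01,  2.11329185e-01, -2.70191399e-04]), 'force': array([-0.45077912, -0.20180007,  0.712391  ]), 'ft_torque': array([ 0.04427566, -0.04591715,  0.05684048]), 'finger_gap': 85.73674099523004} 14.0
```

View pics/top.png

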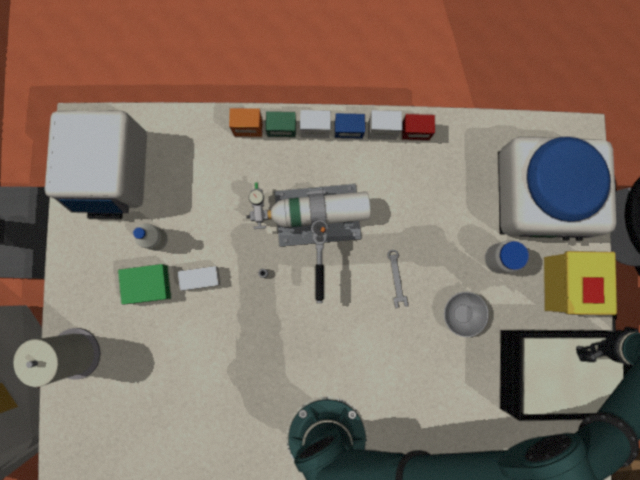

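View pics/scene.png

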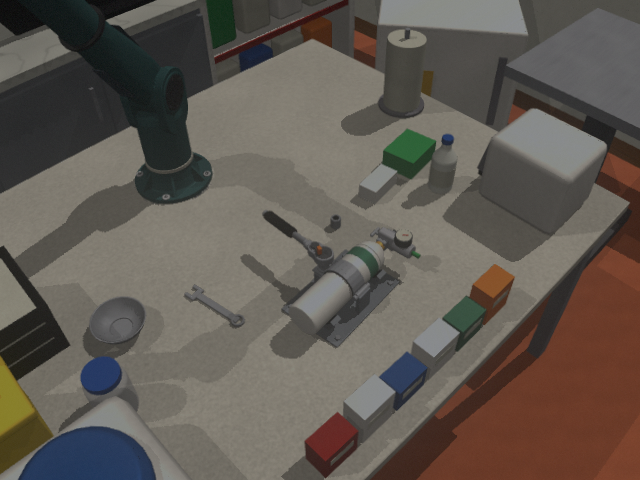

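Top view: wrench head at about (320,228), with the grip running from (320,265) to (320,301) towards the robot. The cylinder lies along y with its regulator on the left. The spare socket is at (264,272) and low, so the handle sweep clears it. Next I'll localise the wrench and take a close wrist view.

```bash
cat > h.py <<'E'
from bench import r, claw, sensors, imaging
import cv2, numpy as np
from scipy.spatial.transform import Rotation as R
def K(m):
    f=240/np.tan(np.radians(m["fovy"]/2)); return np.array([[f,0,m["cx"]],[0,f,m["cy"]],[0,0,1]])
def T_of(o):
    w,x,y,z=o["orientation"]; T=np.eye(4);T[:3,:3]=R.from_quat([x,y,z,w]).as_matrix();T[:3,3]=o["tcp_pos"];return T
def cam(name,o=None):
    m=imaging.camera_model(name); return m,(m["cam_to_world"] if name!="wrist" else T_of(o)@m["hand_eye"])
def px2w(name,uv,z,o=None):
    m,T=cam(name,o); p=cv2.undistortPoints(np.array([[uv]],float),K(m),m["dist_coeffs"])[0,0]
    d=T[:3,:3]@[p[0],p[1],1]; return T[:3,3]+d*(z-T[2,3])/d[2]
def w2px(name,P,o=None):
    m,T=cam(name,o); Ti=np.linalg.inv(T)
    return cv2.projectPoints(np.array([P],float),cv2.Rodrigues(Ti[:3,:3])[0],Ti[:3,3],K(m),m["dist_coeffs"])[0][0,0]
def down(yaw):  # tool z down; tool x along (cos yaw, sin yaw)
    x=np.array([np.cos(yaw),np.sin(yaw),0]);z=np.array([0,0,-1.]);y=np.cross(z,x)
    q=R.from_matrix(np.c_[x,y,z]).as_quat(); return np.array([q[3],q[0],q[1],q[2]])
def st():
    o=sensors.observe();print("t%.1f"%o["t"],o["tcp_pos"].round(1),"F",o["force"].round(2),"M",o["ft_torque"].round(3),"gap%.1f"%o["finger_gap"]);return o
def shot(n,name="wrist"):
    o=sensors.observe();im=imaging.get_image(name);cv2.imwrite(f"pics/{n}.png",im);np.save(f"pics/{n}.npy",o,allow_pickle=True);return o,im
E
python3 - <<'E'
from h import *
for n,uv,z in(("head",(320,228),114),("grip in",(319.5,265),112),("grip out",(320,301),112),("reg",(257,198),110),("sock",(264,272),30)):print(n,px2w("top",uv,z).round(1))
h=px2w("top",(320,228),114)
for yaw in (0,np.pi,np.pi/2,-np.pi/2):
    p=h+[-60-0,0,250-114]; print(yaw,[None if (q:=r.ik(p,down(yaw))) is None else q.round(2)])
print(T_of(sensors.observe()).round(2)[:3,:3])
E
```

```text
head [587.9  31.9 114. ]
grip in [487.7  31.4 112. ]
grip out [391.1  28.3 112. ]
reg [667.8 205.7 110. ]
sock [469.1 188.4  30. ]
0 [array([-0.04,  0.3 , -0.13,  2.01,  0.05,  0.83, -1.77])]
3.141592653589793 [array([ 0.46,  0.39, -0.79,  1.99,  0.35,  0.9 ,  1.06])]
1.5707963267948966 [array([ 0.19,  0.33, -0.43,  2.  ,  0.18,  0.85, -0.33])]
-1.5707963267948966 [array([ 0.64,  0.48, -1.07,  1.98,  0.52,  0.98,  2.46])]
[[ 0.91  0.41 -0.  ]
 [ 0.41 -0.91  0.  ]
 [-0.   -0.   -1.  ]]
```

```bash
python3 - <<'E'
from h import *
o=sensors.observe()
r.move_straight(o["tcp_pos"]+[0,0,60])
r.move_ptp([500,32,230],down(0))
o,im=shot("w1");st()
print(w2px("wrist",[588,32,114],o),w2px("wrist",[443,32,103],o))
cv2.imwrite("pics/w1b.png",cv2.resize(im,(800,600),interpolation=cv2.INTER_CUBIC))
E
```

```text
t3.2 [500.3  31.1 230. ] F [ 0.03  0.29 -0.39] M [-0.007 -0.024 -0.017] gap85.7
[312.9787125   98.71069102] [313.57019016 300.21402471]
```

View pics/w1b.png

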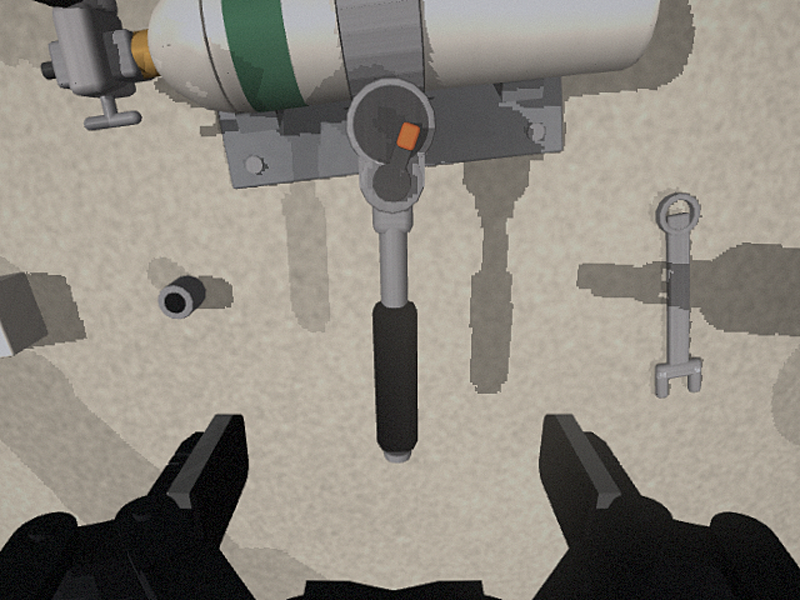

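Wrist view (800-px scale): head centre (391,120), orange tab (409,135) right of centre, i.e. undo, and lever pivot (392,181). The grip runs from (395,302) to (397,453).

```bash
python3 - <<'E'
from h import *
o=np.load("pics/w1.npy",allow_pickle=True).item()
g=lambda uv,z:px2w("wrist",np.array(uv)*.8,z,o).round(1)
hd=g((391,120),114);gi=g((395,302),107);go=g((397,453),107);pv=g((392,181),117);tb=g((409,134),134)
print(hd,gi,go,pv,tb)
a=np.arctan2(-(go-hd)[1],-(go-hd)[0]);print("world handle angle",a,np.linalg.norm((go-hd)[:2]),np.linalg.norm((gi-hd)[:2]))
print("cyl",g((235,187),5),g((563,150),5))
for uv in((135,300),(415,300)):pass
B=hd[:2]
for a in(-1.15,-1,-.8,-.4,0,.4,.8,1,1.2,1.3):
    for rad in(145,):
        p=np.r_[B-rad*np.array([np.cos(a),np.sin(a)]),98]
        q=r.ik(p,down(a));q2=r.ik(p,down(a+np.pi))
        print(a,p.round(0),None if q is None else q.round(2),None if q2 is None else q2.round(2))
E
```

```text
[589.6  32.1 114. ] [491.3  30.1 107. ] [390.   28.9 107. ] [559.8  31.7 117. ] [583.   23.6 134. ]
world handle angle 0.01603069078183175 199.62564965454717 98.32034377482618
cyl [546.2 146.3   5. ] [572.  -90.2   5. ]
-1.15 [530. 164.  98.] [-0.4   0.55  0.03  2.08 -0.03  0.52 -3.07] [ 0.04  0.61 -0.59  2.06  0.57  0.64 -0.51]
-1 [511. 154.  98.] [-0.38  0.53 -0.    2.12  0.    0.49 -2.95] [ 0.07  0.6  -0.62  2.11  0.59  0.62 -0.39]
-0.8 [489. 136.  98.] [-0.33  0.5  -0.05  2.18  0.05  0.46 -2.78] [ 0.12  0.58 -0.65  2.16  0.63  0.6  -0.22]
-0.4 [456.  89.  98.] [-0.2   0.47 -0.12  2.27  0.13  0.41 -2.4 ] [ 0.26  0.56 -0.74  2.25  0.72  0.58  0.15]
0 [445.  32.  98.] [-0.05  0.45 -0.16  2.31  0.18  0.39 -1.94] [ 0.6   0.68 -1.08  2.28  0.96  0.75  0.4 ]
0.4 [456. -24.  98.] [ 0.12  0.46 -0.21  2.28  0.23  0.41 -1.46] [ 0.72  0.69 -1.08  2.26  0.95  0.76  0.94]
0.8 [489. -72.  98.] [ 0.26  0.5  -0.27  2.2   0.29  0.47 -1.01] [-0.51  0.64  0.8   2.23 -0.84  0.61 -2.98]
1 [511. -90.  98.] [ 0.33  0.53 -0.33  2.15  0.34  0.51 -0.82] [-0.47  0.66  0.8   2.18 -0.83  0.64 -2.78]
1.2 [ 537. -103.   98.] [ 0.39  0.56 -0.38  2.08  0.38  0.56 -0.64] [-0.32  0.62  0.61  2.12 -0.64  0.59 -2.77]
1.3 [ 551. -108.   98.] [ 0.41  0.58 -0.4   2.05  0.4   0.59 -0.55] [-0.31  0.64  0.61  2.08 -0.63  0.61 -2.67]
```

```bash
python3 - <<'E'
from h import *
claw.clamp(20)
r.move_ptp([584,-18,190],down(np.pi/2))
print(r.move_straight([584,-18,137],velocity=120,force_limit=8)); st()
print(r.move_straight([584,5,137],velocity=60,force_limit=8)); st()
print(r.move_straight([584,28,137],velocity=25,force_limit=12)); st()
r.move_straight([584,5,137],velocity=80); st()
r.move_straight([584,5,200],velocity=150)
r.move_ptp([500,32,230],down(0))
claw.open_jaws()
o,im=shot("w2")
cv2.imwrite("pics/w2c.png",cv2.resize(im[40:240,200:440],None,fx=3,fy=3,interpolation=cv2.INTER_CUBIC));st()
E
```

```text
False
t5.9 [584.2 -17.6 137.2] F [0.62 0.04 1.02] M [ 0.066 -0.064 -0.015] gap-0.2
False
t6.4 [584.    5.5 137.2] F [-0.42 -0.98  0.13] M [-0.04   0.031  0.085] gap-0.3
False
t7.5 [584.   27.7 137. ] F [ 0.54  0.69 -0.63] M [0.022 0.007 0.005] gap0.1
t7.9 [583.9   3.7 136.9] F [0.17 0.3  1.17] M [ 0.05  -0.025  0.009] gap-0.5
t10.6 [500.  32. 230.] F [0.41 0.75 0.12] M [ 0.007 -0.017 -0.022] gap85.3
```

View pics/w2c.png

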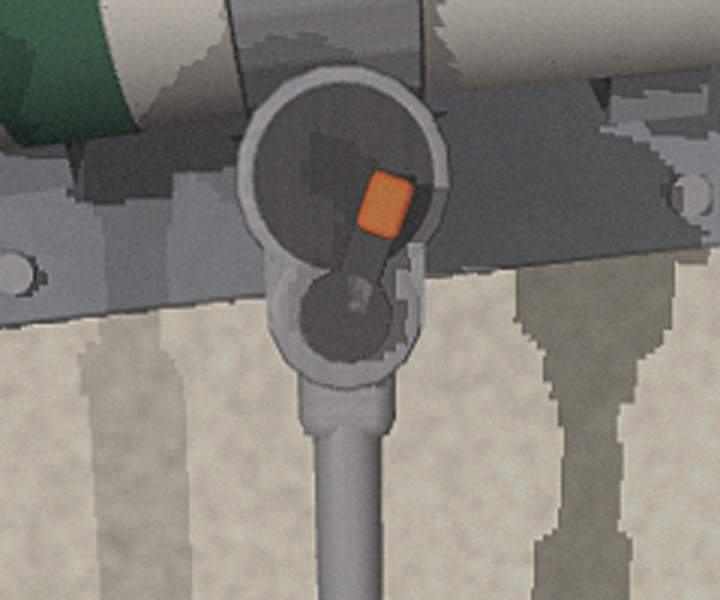

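The tab is still on the right (386,205 in the crop), so the push passed it without any force. I'll go back to the start of the push and check the tip against the tab.

```bash
python3 - <<'E'
from h import *
claw.clamp(20)
r.move_ptp([584,-18,170],down(np.pi/2))
r.move_straight([584,4,137],velocity=100,force_limit=8); o=st()
o,im=shot("w3"); print(w2px("wrist",[584,24,134],o),w2px("wrist",[584,4,123],o))
im2=imaging.get_image("scene")
u,v=w2px("scene",[584,20,130]).astype(int);c=cv2.resize(im2[v-50:v+50,u-65:u+65],(520,400),interpolation=cv2.INTER_CUBIC)
b=cv2.resize(im,(800,600))[150:550,200:]
b=np.hstack([cv2.resize(im[150:470,160:416],(320,400)),c[:,:]]);cv2.imwrite("pics/w3c.png",b[:,:800])
E
```

```text
t13.2 [583.8   4.4 136.7] F [-0.01 -0.35  0.84] M [ 0.007 -0.    -0.041] gap0.1
[316.66283682 267.43765538] [316.47411487 298.95573284]
```

View pics/w3c.png

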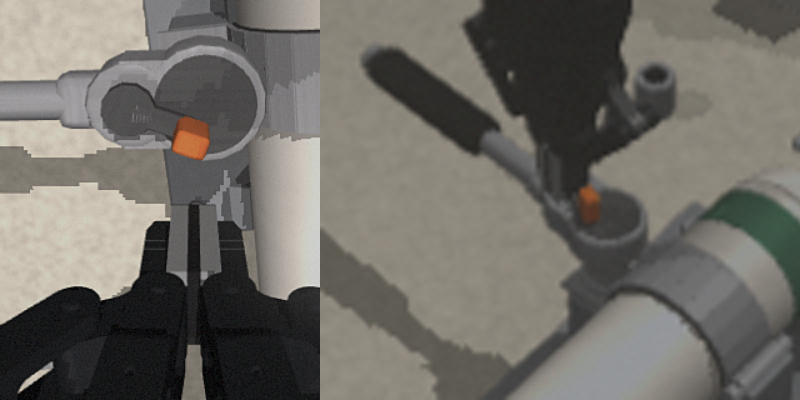

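```bash
python3 - <<'E'
from h import *
o=np.load("pics/w3.npy",allow_pickle=True).item()
for y in(4,9,15):
    for z in(123,130,137,143): print(y,z,w2px("wrist",[584,y,z],o).round(0))
print("tab",w2px("wrist",[584,24,134],o), "tab seen",160+191/1.25,150+135/1.25)
E
```

```text
4 123 [316. 299.]
4 130 [317. 306.]
4 137 [317. 313.]
4 143 [317. 320.]
9 123 [316. 289.]
9 130 [317. 296.]
9 137 [317. 303.]
9 143 [317. 309.]
15 123 [317. 277.]
15 130 [317. 283.]
15 137 [317. 290.]
15 143 [317. 296.]
tab [316.66263091 267.4366819 ] tab seen 312.8 258.0
```

```bash
python3 - <<'E'
from h import *
r.move_straight([584,-14,137],velocity=100)
for z in (129,):
    print(r.move_straight([584,-14,z],velocity=60,force_limit=5)); st()
    print(r.move_straight([584,30,z],velocity=25,force_limit=7)); st()
o,im=shot("w4");cv2.imwrite("pics/w4c.png",cv2.resize(im[130:330,220:420],(600,600),interpolation=cv2.INTER_CUBIC))
E
```

```text
False
t13.9 [583.4 -13.6 128.4] F [ 0.75 -0.43  0.63] M [ 0.058 -0.026  0.006] gap-0.2
False
t15.8 [584.   29.8 129. ] F [ 0.24 -0.38 -0.78] M [ 0.022  0.073 -0.005] gap-0.3
```

View pics/w4c.png

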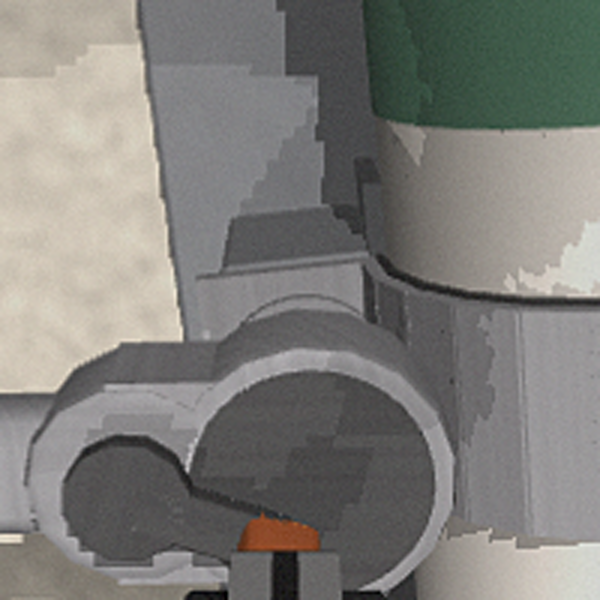

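The fingers go over the tab even with the TCP at z=129, so the real tips sit higher than the stated 14 mm overhang. I'll measure the tip by touching the grip top (z=112).

```bash
python3 - <<'E'
from h import *
r.move_straight([560,31,150],velocity=150)
r.move_ptp([455,31,140],down(0)); st()
print(r.move_straight([455,31,85],velocity=30,force_limit=4)); st()
r.move_straight([455,31,145],velocity=150);st()
E
```

```text
t17.4 [455.9  31.2 139.9] F [-0.43 -0.36 -0.01] M [-0.    -0.033 -0.004] gap-0.2
True
t18.8 [454.9  31.   94.2] F [-1.26  0.48  7.87] M [-0.016  0.231 -0.066] gap0.2
t19.3 [454.9  30.9 144.8] F [-0.18  0.39 -1.1 ] M [-0.037  0.077  0.026] gap-0.3
```

Tips are really about 17.5 mm behind the TCP. I'll repeat the flip with TCP z=106, which puts the tip at about 123.5.

```bash
python3 - <<'E'
from h import *
r.move_ptp([584,-16,135],down(np.pi/2))
print(r.move_straight([584,-16,105.5],velocity=100,force_limit=6))
print(r.move_straight([584,29,105.5],velocity=28,force_limit=9)); st()
r.move_straight([584,5,105.5],velocity=100)
r.move_straight([570,5,150],velocity=150)
r.move_ptp([500,32,220],down(0))
o,im=shot("w5");cv2.imwrite("pics/w5c.png",cv2.resize(im[20:220,200:440],(600,500),interpolation=cv2.INTER_CUBIC));st()
E
```

```text
False
True
t22.3 [583.7  21.1 105.2] F [ 1.21 -1.41  0.55] M [-0.191 -0.088  0.013] gap-0.1
t24.3 [500.   31.9 219.4] F [-0.19  0.04 -0.4 ] M [0.004 0.029 0.006] gap0.0
```

View pics/w5c.png

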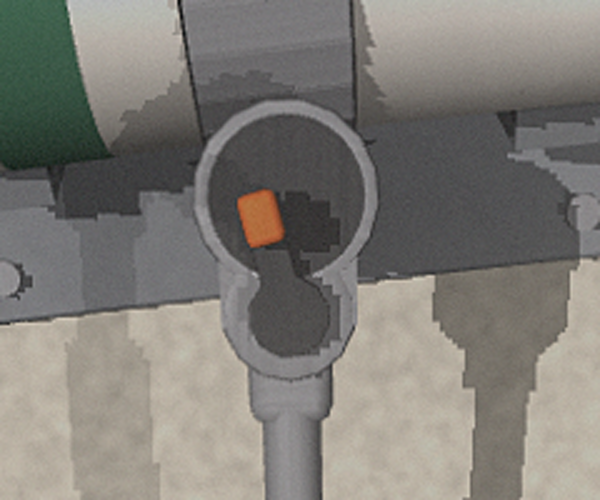

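The lever has flipped: tab at (260,217), left of the head centre (287,195). Next I'll grip, swing back to the free side, and start tightening in small chords.

```bash
cat >> h.py <<'E'
B=np.array([589.3,32.0]); RAD=145.
def gp(a,z=71): return np.r_[B-RAD*np.array([np.cos(a),np.sin(a)]),z]
def tau(o):
    p=(o["tcp_pos"][:2]-B)/1000;F=o["force"]; return p[0]*F[1]-p[1]*F[0], o["ft_torque"][2]
def ang(o): d=B-o["tcp_pos"][:2]; return np.arctan2(d[1],d[0])
def step(a,v=120,fl=None):
    s=r.move_straight(gp(a),rot=down(a),velocity=v,force_limit=fl);o=sensors.observe();t,m=tau(o)
    print("t%.1f a%.3f rF%.2f Mz%.2f sum%.2f Frad%.1f %s"%(o["t"],ang(o),t,m,t+m,o["force"][:2]@np.array([np.cos(ang(o)),np.sin(ang(o))]),s));return o,t+m,s
E
python3 - <<'E'
from h import *
a0=0.016
bad=[a for a in np.linspace(-1.05,1.2,10) if r.ik(gp(a),down(a)) is None];print("bad",bad)
claw.open_jaws()
r.move_ptp(gp(a0,130),down(a0))
r.move_straight(gp(a0),velocity=120,force_limit=8);st()
claw.clamp(40);st()
for a in (.25,.5,.75,1.0,1.2): step(a,180,15)
E
```

```text
bad []
t26.2 [445.6  29.9  71.6] F [-0.03 -0.46 -0.19] M [ 0.012  0.016 -0.004] gap85.5
t26.8 [444.5  29.5  71.4] F [-1.22  0.38  6.62] M [-0.08   0.149  0.066] gap25.2
t27.2 a0.249 rF-0.15 Mz0.13 sum-0.01 Frad-0.7 False
t27.6 a0.497 rF-0.22 Mz0.17 sum-0.04 Frad-0.4 False
t28.0 a0.746 rF-0.09 Mz0.26 sum0.17 Frad-0.8 False
t28.4 a0.995 rF-0.20 Mz0.24 sum0.04 Frad0.4 False
t28.7 a1.198 rF-0.10 Mz0.19 sum0.08 Frad-0.2 False
```

```bash
python3 - <<'E'
from h import *
for a in np.arange(.95,-1.06,-.25):
    o,t,s=step(a,150,12)
    if s or t>0.95: break
E
```

```text
t29.1 a0.947 rF-0.26 Mz0.21 sum-0.05 Frad0.2 False
t29.5 a0.698 rF-0.31 Mz0.16 sum-0.15 Frad-0.7 False
t29.9 a0.448 rF-0.14 Mz0.05 sum-0.10 Frad-2.8 False
t30.3 a0.198 rF-0.03 Mz-0.04 sum-0.06 Frad-2.3 False
t30.7 a-0.051 rF-0.07 Mz-0.11 sum-0.17 Frad-3.3 False
t31.1 a-0.301 rF0.17 Mz-0.24 sum-0.07 Frad-2.9 False
t31.5 a-0.554 rF0.14 Mz-0.21 sum-0.07 Frad-3.1 False
t31.9 a-0.804 rF0.14 Mz-0.24 sum-0.10 Frad-2.2 False
t32.3 a-1.053 rF0.41 Mz-0.34 sum0.07 Frad-2.3 False
```

```bash
cat >> h.py <<'E'
def rest(n=4):
    v=[]
    for i in range(n): v.append(tau(sensors.observe())); r.hold(.02)
    m=np.mean(v,0); return m.sum(),m
E
python3 - <<'E'
from h import *
for a in np.arange(-.8,1.01,.3): r.move_straight(gp(a),rot=down(a),velocity=230)
r.move_straight(gp(1.2),rot=down(1.2),velocity=200)
for a in(1.05,.9): step(a,150,15)
L=5.;a=.75;k=0
o=sensors.observe();print("t",o["t"])
while a>-1.06 and L<11.5 and o["t"]<46:
    s0,m0=rest(2); s=r.move_straight(gp(a),rot=down(a),velocity=90,force_limit=max(L-s0/.145,3)); o=sensors.observe();t=tau(o)
    print("t%.1f cmd%.2f a%.3f L%.0f s0 %.2f %s rF%.2f Mz%.2f"%(o["t"],a,ang(o),L,s0,s,*t))
    if s: L+=1.5
    else: a-=.15
E
```

```text
t36.1 a1.048 rF-0.34 Mz0.18 sum-0.17 Frad-0.6 False
t36.4 a0.898 rF-0.12 Mz0.13 sum0.01 Frad-0.5 False
t 36.3917
t36.8 cmd0.75 a0.749 L5 s0 0.01 False rF-0.27 Mz0.06
t37.2 cmd0.60 a0.599 L5 s0 -0.11 False rF-0.27 Mz0.09
t37.7 cmd0.45 a0.449 L5 s0 -0.09 False rF0.02 Mz0.10
t38.1 cmd0.30 a0.299 L5 s0 0.03 False rF-0.20 Mz0.09
t38.5 cmd0.15 a0.149 L5 s0 -0.18 False rF-0.19 Mz-0.02
t38.9 cmd-0.00 a-0.000 L5 s0 -0.17 False rF0.04 Mz-0.05
t39.4 cmd-0.15 a-0.150 L5 s0 -0.11 False rF0.13 Mz-0.12
t39.8 cmd-0.30 a-0.299 L5 s0 -0.05 False rF0.15 Mz-0.11
t40.2 cmd-0.45 a-0.448 L5 s0 0.00 False rF0.11 Mz-0.13
t40.5 cmd-0.60 a-0.498 L5 s0 0.02 True rF-0.25 Mz0.11
t40.7 cmd-0.60 a-0.553 L6 s0 -0.11 True rF-0.10 Mz0.07
t41.0 cmd-0.60 a-0.594 L8 s0 -0.05 False rF0.26 Mz-0.02
t41.4 cmd-0.75 a-0.743 L8 s0 0.31 False rF0.23 Mz0.02
t41.8 cmd-0.90 a-0.891 L8 s0 0.22 False rF0.37 Mz0.09
t42.1 cmd-1.05 a-0.941 L8 s0 0.48 True rF-0.17 Mz0.28
t42.3 cmd-1.05 a-0.990 L10 s0 0.14 True rF0.06 Mz0.26
t42.6 cmd-1.05 a-1.039 L11 s0 0.30 True rF0.36 Mz0.21
```

```bash
cat >> h.py <<'E'
def ladder(a,L,v=40,L1=20,dL=1.5):
    while True:
        s0,_=rest(3); b=ang(sensors.observe())
        s=r.move_straight(gp(a),rot=down(a),velocity=v,force_limit=max(L-s0/.145,3)); o=sensors.observe();t=tau(o)
        print("t%.1f cmd%.2f a%.3f->%.3f L%.1f s0 %.2f %s rF%.2f Mz%.2f"%(o["t"],a,b,ang(o),L,s0,s,*t))
        if not s or L>=L1: return L,ang(o),s
        L+=dL
E
python3 - <<'E'
from h import *
for a in np.arange(-.75,.8,.3): r.move_straight(gp(a),rot=down(a),velocity=260)
r.move_straight(gp(1.1),rot=down(1.1),velocity=260)
o=sensors.observe();print("t",o["t"],ang(o),rest(3))
for a in(1.03,.96,.89,.82):
    L,b,s=ladder(a,6,40,6)
    if s: break
E
```

```text
t 45.7583 1.099855157300888 (np.float64(0.3261698782258727), array([-0.28925818,  0.61542806]))
t46.2 cmd1.03 a1.100->1.041 L6.0 s0 0.37 True rF0.33 Mz0.91
```

```bash
cat >> h.py <<'E'
OFF=30.
def gpo(a,off=OFF,z=60): return gp(a,z)+off*np.array([-np.sin(a),np.cos(a),0])
def ang2(o): return ang(o)+np.arctan(OFF/RAD)
def push(a,L,v=40,L1=20,dL=1.5):
    while True:
        s0,m=rest(3); b=ang2(sensors.observe())
        s=r.move_straight(gpo(a),rot=down(a),velocity=v,force_limit=max(L-m[0]/.145,2.5)); o=sensors.observe();t=tau(o)
        print("t%.1f cmd%.2f a%.3f->%.3f L%.1f s0 %.2f %.2f %s rF%.2f Mz%.2f"%(o["t"],a,b,ang2(o),L,*m,s,*t))
        if not s or L>=L1: return L,ang2(o),s
        L+=dL
E
python3 - <<'E'
from h import *
claw.open_jaws();print([r.ik(gpo(a),down(a)) is None for a in(1.,.6,.3,0,-.3)])
a=1.04
r.move_straight(gp(a,60),rot=down(a),velocity=100,force_limit=6)
r.move_straight(gpo(a,26),rot=down(a),velocity=90,force_limit=6);st();print(rest(4))
push(.97,7,35,13,1.5)
E
```

```text
[False, False, False, False, False]
t47.5 [494.3 -80.5  60.3] F [ 2.05 -3.62 -0.67] M [-0.498 -0.36  -0.002] gap85.2
(np.float64(0.537948979352002), array([ 0.55181917, -0.01387019]))
t47.9 cmd0.97 a1.075->1.068 L7.0 s0 0.51 -0.03 True rF0.68 Mz0.01
t48.2 cmd0.97 a1.072->1.058 L8.5 s0 0.59 0.04 True rF0.69 Mz-0.06
t48.5 cmd0.97 a1.062->1.038 L10.0 s0 0.72 -0.00 True rF0.71 Mz-0.04
t49.0 cmd0.97 a1.040->0.964 L11.5 s0 0.59 -0.01 False rF-0.02 Mz-0.02
```

```bash
python3 - <<'E'
from h import *
L=11.5
for a in(.86,.76,.66,.56):
    L,b,s=push(a,L,45,15.,1.)
    if s: break
E
```

```text
t49.6 cmd0.86 a0.966->0.860 L11.5 s0 -0.04 0.00 False rF0.13 Mz0.02
t50.1 cmd0.76 a0.861->0.777 L11.5 s0 0.05 -0.01 False rF0.85 Mz-0.05
t50.4 cmd0.66 a0.777->0.768 L11.5 s0 0.77 -0.01 True rF0.36 Mz0.01
t50.7 cmd0.66 a0.769->0.745 L12.5 s0 0.40 0.01 True rF0.33 Mz0.02
t51.2 cmd0.66 a0.746->0.681 L13.5 s0 0.32 0.03 False rF1.27 Mz0.12
t51.7 cmd0.56 a0.681->0.583 L13.5 s0 1.23 0.07 False rF1.35 Mz0.05
```

```bash
python3 - <<'E'
from h import *
L=14.
for a in(.48,.38,.28):
    L,b,s=push(a,L,45,18.,1.)
    if s: break
E
```

```text
t52.0 cmd0.48 a0.584->0.573 L14.0 s0 1.46 0.03 True rF0.38 Mz0.08
t52.5 cmd0.48 a0.574->0.500 L15.0 s0 0.34 0.05 False rF1.27 Mz0.02
t53.0 cmd0.38 a0.500->0.402 L15.0 s0 1.32 0.05 False rF1.44 Mz0.09
t53.5 cmd0.28 a0.402->0.305 L15.0 s0 1.46 0.09 False rF1.69 Mz0.14
```

```bash
python3 - <<'E'
from h import *
print(rest(6))
L,b,s=push(.215,14.5,40,16.5,1.)
print(rest(6))
E
```

```text
(np.float64(1.7509742144087843), array([1.62788215, 0.12309206]))
t53.9 cmd0.21 a0.306->0.296 L14.5 s0 1.56 0.15 True rF0.61 Mz0.06
t54.4 cmd0.21 a0.297->0.237 L15.5 s0 0.48 0.07 False rF1.53 Mz0.13
(np.float64(1.6209862040062757), array([1.48080299, 0.14018322]))
```

```bash
python3 - <<'E'
from h import *
L,b,s=push(.12,15.5,40,17.,.75)
print(rest(6))
E
```

```text
t55.0 cmd0.12 a0.237->0.146 L15.5 s0 1.44 0.13 False rF1.60 Mz0.21
(np.float64(1.8432350861762432), array([1.66484227, 0.17839281]))
```

```bash
python3 - <<'E'
from h import *
L,b,s=push(.075,16.5,35,16.5)
print(rest(6))
a=.146
# back off the handle gently, centre the open jaws on it, lift off
r.move_straight(gpo(a,15),rot=down(a),velocity=60); print(rest(3))
r.move_straight(gpo(a,10,140),rot=down(a),velocity=150)
r.move_straight([480,32,220],rot=down(0),velocity=150)
o,im=shot("w6");cv2.imwrite("pics/w6c.png",cv2.resize(im,(640,480)));st()
E
```

```text
t55.5 cmd0.07 a0.146->0.103 L16.5 s0 1.68 0.16 False rF1.60 Mz0.21
(np.float64(1.893172723403957), array([1.68931951, 0.20385322]))
(np.float64(-0.042054955808264884), array([-0.01682135, -0.0252336 ]))
t57.7 [478.3  31.7 218.6] F [-0.06 -0.16 -0.36] M [ 0.086  0.002 -0.007] gap85.5
```

View pics/w6c.png

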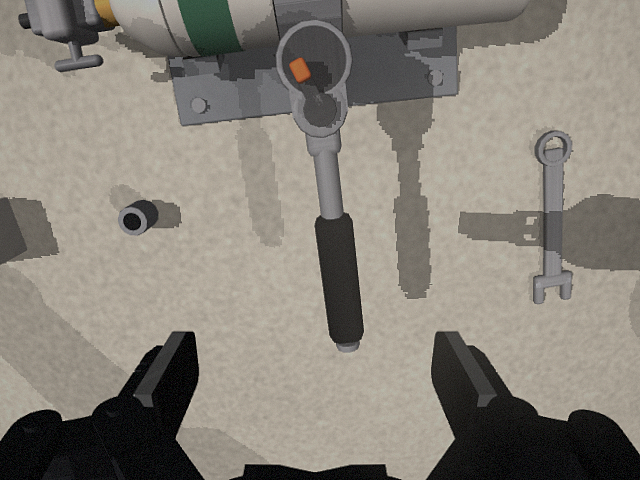

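The wrench is free on the bolt, the tab at (300,70) is left of the handle line (tighten), and the socket and spanner are undisturbed. I'll hand it in.

```bash
python3 -c "
from bench import finish_job;print(finish_job())"
```

```text
the job is handed in; nothing more can be done
None
```

I flipped the lever to tighten, worked the handle to and fro until the bolt felt about 2 N m, let go and handed in at about 58 s of the 72 s allowed. The torque is an estimate, most likely 1.9–2.0 N m.

- **Lever:** The first two pushes passed over the tab without touching it. The fingertips sit about 17.5 mm behind the TCP, not 14 mm ahead as stated. I measured that by touching the grip top, and the next push flipped the lever.
- **Tightening:** I began by gripping the handle, but the grip's twist muddied the force reading. I finished by pushing with one open finger, where twist was almost nil at first and had grown to about a tenth of the torque by the end.
- **Torque checks:** These did not fully agree:

| Check | Torque (N m) |
|---|---|
| Held-still reading at the end (reads low) | 1.89 |
| Breakaway thresholds from the last steps | about 1.95 |
| Angle turned at 1 N m per rad | about 2.0 |

- **Final picture:** The tab is on the tighten side and the wrench is on the bolt with the gripper clear. The socket and spanner were in view and looked unmoved; I took no final overall picture of the rest of the bench.

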